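# Level the coffee-machine riser on its soft foot and hold it

## Task

The riser for the coffee machine has to be levelled: first push its open drawer fully home until it clicks in, so that no weight hangs out in front. Then grip the bar of the levelling knob at the left front of the deck, press it straight down until the soft foot under it is squashed fully, as it will be under the machine, and turn the knob while pressing until the bubble of the spirit level on the deck stands centred between the two lines. Finish still gripping the knob and pressing it down with the bubble centred, do not let go (I then tighten the lock nut), and leave the kitchen timer, the mug and the roll of tape where they are.

Things in the scene. Friction and masses are not known exactly. Their poses are not given: they have to be found in the camera images.
- stand: the coffee-machine riser, a dark wooden box 260 mm wide (y), 220 mm deep (x), deck top 105 mm high when level. Origin on the worktop under its middle, x to its rear, y to its left. Two fixed feet on its right carry it like a hinge; under the knob at its left front is the only adjustable foot, a soft one. It does not slide.
- drawer_handle (a point): middle of the drawer's black bar handle: 100 mm long, parallel to the riser's front, 35 mm before the drawer's face, about 66 mm above the worktop. x points into the riser (the way to push), y left along the bar, z up. With the drawer home its face is flush with the front, the deck's top is 40 mm above the bar, and the knob's axis 95 mm farther in.
- drawer (a joint): how far the drawer is open, m: 0 = home (under 0.002 counts), 0.035 to 0.07 at the start. About 1.2 N friction; between 12 and 5 mm a roller catch resists with about 5 N more, then pulls the drawer home and keeps it there. Left before that, it stays open.
- knob: levelling knob on the deck. Origin on its axis 4 mm above the deck, about 0.115 m up at the start; z up along the axis (within 3 degrees), x along the bar grip. Steel flange 48 mm across, its top 13 mm above the origin; on it a black bar 44 mm long (x), 14 mm thick (y), top at 37 mm: pinch it across y, fingertips on the flange.
- knob_bar (a point): middle of the knob's bar, 25 mm above the knob's origin, same axes. Turned, the knob keeps its height; clockwise seen from above raises this side of the deck on the screw, 10 mm a full turn, anticlockwise lowers it. Takes about 0.15 N m and stays where it is left. The turn needed from the start is 0.55 to 1.4 rad; turning can go 1 rad past level.
- soft_foot (a joint): squash of the soft foot under the knob, as the angle (rad) the deck has sunk: 0 = free, 0.0308 (knob 6 mm lower) = squashed fully, at a hard stop; over 0.0262 counts as squashed. It gives from about 3 N straight down on the knob and is fully squashed at 7 N, or 10 to 12 N in a stiff grip, as knob and deck tilt with it; 15 to 20 N is right. It springs back when let go.
- vial_mid (a point): middle of the vial of the spirit level, an aluminium bar 244 mm long, 25 mm wide, 51 mm high, fixed across the rear of the deck, 105 mm behind the knob. The vial lies in the gap in its middle, open to above and front, with two black lines 34 mm apart. y runs along the vial to the left (the knob's side), z up.
- bubble_mid (a point): middle of the pale bubble, 22 mm long. It moves along the vial's y, up to 30 mm either way, to the higher side, and settles in about a second. With the foot squashed, 18 mm per radian of the knob: when it stands to the +y side turn the knob anticlockwise seen from above. Centred = between the lines, within 5 mm of vial_mid along y.
- kitchen_timer: round clockwork kitchen timer, 70 mm across and 56 mm high, standing on the deck at its right front, to the right of the knob; a bystander, leave it where it is.
- mug_bar: mug, 99 mm high, right of the riser; a bystander, leave it where it is; origin under its base.
- masking_tape: roll of masking tape lying flat, 98 mm across, 25 mm high, left of the riser by the sink; a bystander, leave it where it is; origin under its base.

How it is judged:
By the outcome, as a careful person would: the job done as asked, in the order asked, and still so for the second after the job is handed in, while the arm keeps its last pose, push and grip.
It also fails if it takes over 61 s, if anything falls off the work surface, if the arm or the gripper's body presses on something with over 40 N, if the wrist force passes 120 N, or if a joint passes its speed limit or range.

## Robot

A 6-joint arm with a two-finger parallel gripper is mounted at the origin on a cart in front of the work surface, level with it; the furniture and walls round the work are solid. World frame = base frame: x ahead of the robot, y to its left, z up, the work surface at z = 0. Lengths are in m, angles in rad, forces in N, time in s.
With the tool pointing down it reaches from about 0.35 to 0.85 m from the base axis. Payload 8.1 kg.
Tool frame: the origin (TCP) lies at the centre of the arm's flange, where the gripper is bolted on; the fingertips stand 186 mm ahead of it and the grasp point (between the pads) lies 167 mm ahead of it (robot.grasp_offset is the distance from the TCP to the grasp point, in m); z points along the fingers, y is the line along which they close (so a half turn about z gives the same grasp; the last joint's range is limited). The gripper opens to 93 mm and grips with 3 to 60 N. Pads are 15 mm wide; open, the fingers measure 128 mm over their backs; the gripper's body (75 mm by 188 mm) begins 65 mm behind the grasp point.
Start: joints at [1.21, 0.13, 1.488, -0, 1.523, -0.085], TCP at [0.163, 0.577, 0.405] pointing down, gripper open.
Joint ranges: [-2.96, 2.96], [-0.89, 2.26], [0.02, 2.5], [-1.34, 4.48], [0, 2.73], [-2.66, 2.66]. Speed limits (rad/s): [2.39, 2.39, 2.79, 3.14, 3.14, 3.14].

## Interface

Orientations are given as a rotation vector (axis times angle).
In Python, from plant import robot gives the robot as it stands.
- The arm moves only by the tool drive_tool, never from a script. Its argument "moves" is one flat list of numbers, 7 for each row, row after row: the finger opening in mm, from 0 to 93, then the shift along the tool's x, y, z in mm, then the turn, a rotation vector about the tool's x, y, z in degrees. A call has 1 to 8 rows; each row shifts and turns the commanded pose from where the row before left it, along the tool's axes as they then stand; what a row does not reach is not made up. A row lasts 1/10 s, in which the tool goes at most 50 mm and 8.59 degrees, less where a joint would pass 70% of its speed; a pose out of reach is approached as far as the arm can. A call is refused whole if a number of a shift passes 50 or a number of a turn 8.59, either way. A call with a gripper value outside its range is refused whole. The fingers move at their own pace and stop on an object; "grip_force" is the grip in N (left out, the last holds). Time passes only in rows, so rows that do not move let the fingers close. It gives the time, the measured TCP pose, the force, the opening and the grip force at its end, in the units of the state.
- robot.read_state(): the state, without advancing time (a new reading comes with each control period).
- robot.read_camera(name): name is "scene" or "top" or "wrist"; returns a dict with "color" (420x560x3 uint8, red, green, blue), "depth" (420x560 float32, m along the optical axis (not along the pixel's ray), 0 where there is no reading), "mtx" (3x3 intrinsics, pixels), "dist_coeffs" ([k1, k2, p1, p2, k3] as OpenCV has them; the pictures are not rectified), "R" (3x3) and "t" (3): a world point X has camera coordinates R X + t. Camera axes: x right, y down, z forward; pixel columns grow to the right and rows downward; lengths in m; the calibration is good to about 2 mm. A picture is of the moment at which its call begins.
- robot.close_job(): hands the job in; it is judged then, once.
The state is a dict: "t": time; "q": joint angles; "dq": joint speeds; "joint_torque": joint torques, N m; "tool_pos": TCP position; "orientation": TCP orientation; "force": force on the tool from outside, world axes, zero at the start; "wrist_torque": the same for the moment, N m; "opening": finger opening in m; "gripper_force": force on a finger pad.
Only numpy, scipy, OpenCV 4.12 (cv2) and the standard library are available. Lean on these libraries where they do the work, as an engineer would, in place of code of your own. Each camera call takes 0.05 s, during which the arm holds its last target. There are 200 camera calls.

## Working session

There is one attempt and no reset: what is moved stays moved. The work goes in short steps, Python scripts to look and compute and a tool call to move; the robot and the scene stay as the last step left them, time stands still between calls to the robot, and variables do not carry over. Pictures are saved under pics/ and viewed, at most 10 in all, crops included, and the job is handed in when it is done.

Besides the shell and the picture viewer there is one more tool, called after ">>>" in YAML: its name, and indented under it one key for each argument. drive_tool: Moves the arm, as the interface text tells. Its arguments: {"type":"object","properties":{"moves":{"type":"array","items":{"type":"number"}},"grip_force":{"type":"number"}},"required":["moves"]}

```bash
ls; mkdir -p pics; cat > h.py <<'E'
import numpy as np, cv2
from plant import robot
from scipy.spatial.transform import Rotation as Ro
def cam(n):
    return robot.read_camera(n)
def ray(c,u,v):
    p=cv2.undistortPoints(np.array([[[u,v]]],float),c["mtx"],c["dist_coeffs"])[0,0]
    R=np.array(c["R"]);o=-R.T@np.array(c["t"]);return o,R.T@np.array([p[0],p[1],1.])
def onz(c,u,v,z):
    o,d=ray(c,u,v);return o+d*(z-o[2])/d[2]
def dep(c,u,v):
    o,d=ray(c,u,v);return o+d*c["depth"][int(round(v)),int(round(u))]
def proj(c,X):
    return cv2.projectPoints(np.array([X],float),cv2.Rodrigues(np.array(c["R"]))[0],np.array(c["t"],float),c["mtx"],c["dist_coeffs"])[0][0,0]
def save(c,f,crop=None,k=1):
    im=c["color"][:,:,::-1]
    if crop: im=im[crop[1]:crop[3],crop[0]:crop[2]]
    cv2.imwrite(f,cv2.resize(im,None,fx=k,fy=k,interpolation=cv2.INTER_CUBIC))
E
python3 - <<'E'
from h import *
a=cam("top");b=cam("scene")
im=np.hstack([a["color"],b["color"]])
save(a,"pics/top.png",k=1.4);save(b,"pics/scene.png",k=1.4)
for c in(a,b):print(c["R"],c["t"],c["mtx"][0][0])
s=robot.read_state();print(s)
E
```

```text
pics
[[-0.00156727 -0.99998002  0.00612335]
 [-0.99773038  0.00115148 -0.06732584]
 [ 0.06731744 -0.00621497 -0.99771225]] [-0.36439024  0.56238632  1.27592034] 506.8178883154567
[[ 6.50991175e-01 -7.59084942e-01 -7.35423395e-04]
 [-4.23097475e-01 -3.62043636e-01 -8.30609976e-01]
 [ 6.30237270e-01  5.41030921e-01 -5.56854134e-01]] [-0.63454672  0.19512181  0.74753435] 398.17635427823814
{'t': 0.1, 'q': array([ 1.20955595e+00,  1.31068681e-01,  1.48914108e+00,  2.02028914e-05,
        1.52301132e+00, -8.53845621e-02]), 'dq': array([ 0.00034078, -0.00130823, -0.00377449, -0.00071711, -0.00025555,
        0.00021479]), 'joint_torque': array([ 9.77661366e-04, -5.61341572e+01, -4.93092263e+01,  7.69349118e-02,
        2.92250019e-02, -1.02261743e-04]), 'tool_pos': array([0.16331683, 0.57713635, 0.40381833]), 'orientation': array([-4.31889815e-01, -3.11137911e+00,  2.48709293e-03]), 'force': array([0.50814008, 0.71302354, 0.92300077]), 'wrist_torque': array([-0.01222691,  0.00355781, -0.00301025]), 'gripper_force': 0.0, 'opening': 0.09292293440643297}
```

View pics/top.png

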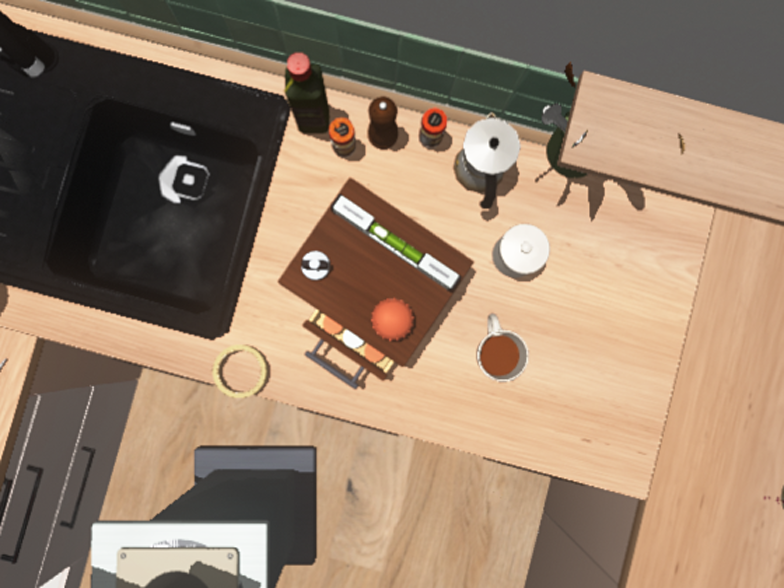

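View pics/scene.png

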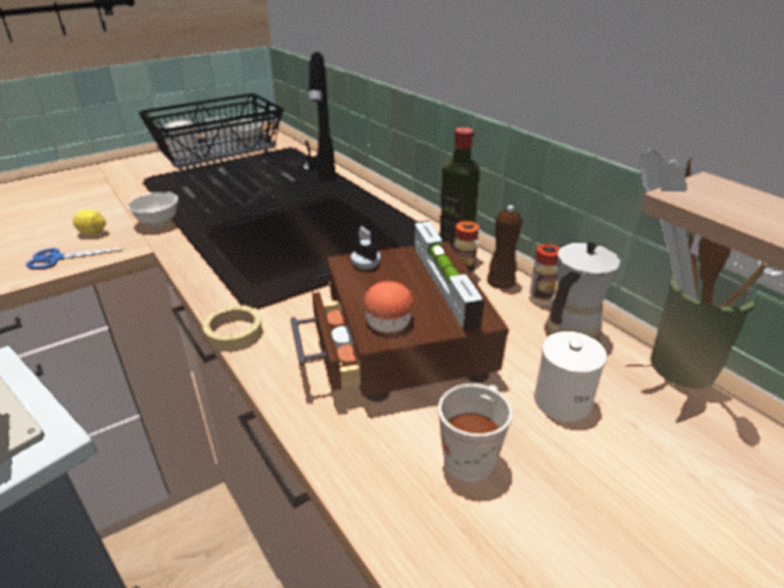

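```bash
python3 - <<'E'
from h import *
c=cam("top");np.save("pics/top.npy",c,allow_pickle=True)
save(c,"pics/topcrop.png",(190,120,345,285),3.6)
for n,u,v in [("knob",316,264),("hL",310,357),("hR",355,383),("RL",350,180),("RR",472,263),("FL",281,282),("FR",405,365),("timer",392,318),("tape",240,347)]:
    print(n,dep(c,u/1.4,v/1.4).round(4),onz(c,u/1.4,v/1.4,{"hL":.066,"hR":.066}.get(n,.108)).round(4))
E
```

```text
knob [ 0.6045 -0.2583  0.1522] [ 0.6095 -0.2545  0.108 ]
hL [ 0.4507 -0.2421  0.0754] [ 0.4505 -0.2412  0.066 ]
hR [ 0.4055 -0.3202  0.0731] [ 0.4051 -0.32    0.066 ]
RL [ 0.7529 -0.3127  0.1161] [ 0.7548 -0.3124  0.108 ]
RR [ 0.6121 -0.5224  0.0979] [ 0.6109 -0.5211  0.108 ]
FL [ 0.5783 -0.1957  0.1129] [ 0.5787 -0.1951  0.108 ]
FR [ 0.4344 -0.41    0.0041] [ 0.4376 -0.4058  0.108 ]
timer [ 0.5151 -0.3828  0.1646] [ 0.5171 -0.384   0.108 ]
tape [ 0.4679 -0.1116  0.0301] [ 0.4683 -0.1265  0.108 ]
```

View pics/topcrop.png

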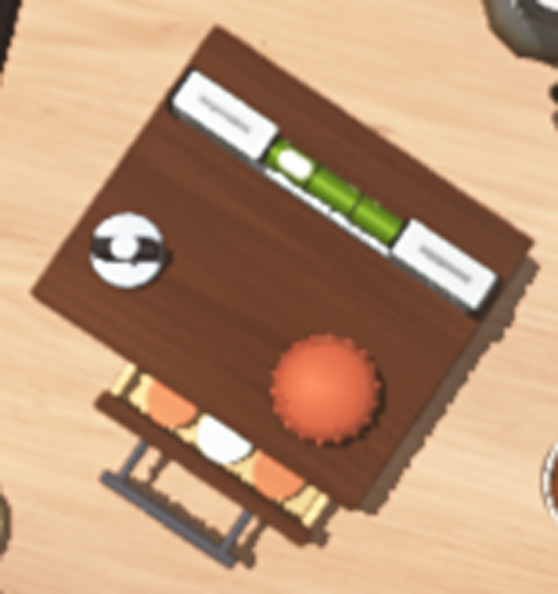

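```bash
cat >> h.py <<'E'
def goto(p,yaw,z=None,tilt=None):
    "shift in tool axes after turning to yaw (tool x heading deg, pointing down); p = grasp-point target"
    s=robot.read_state();Rc=Ro.from_rotvec(s["orientation"])
    y=np.radians(yaw);x=np.array([np.cos(y),np.sin(y),0]);zz=np.array([0,0,-1.])
    Rt=Ro.from_matrix(np.c_[x,np.cross(zz,x),zz])
    if tilt is not None: Rt=Ro.from_rotvec(tilt)*Rt
    tcp=np.array(p)-.167*Rt.apply([0,0,1])
    print("turn deg",np.degrees((Rc.inv()*Rt).as_rotvec()).round(2),"shift(after turn) mm",(Rt.inv().apply(tcp-s["tool_pos"])*1e3).round(1))
E
python3 - <<'E'
from h import *
c=np.load("pics/top.npy",allow_pickle=True).item()
im=c["color"].astype(int);H,W=im.shape[:2]
def crop(u,v):return 190+u/3.6,120+v/3.6
# points
P={n:onz(c,*crop(u,v),z) for n,u,v,z in [("hL",105,477,.071),("hR",230,560,.071),("FL",33,292,.112),("FR",355,510,.105),("RL",217,27,.112),("RR",532,243,.105)]}
for k,p in P.items():print(k,p.round(4))
x=(P["RL"]-P["FL"]+P["RR"]-P["FR"])[:2];y=(P["FL"]-P["FR"]+P["RL"]-P["RR"])[:2]
print("head x",np.degrees(np.arctan2(x[1],x[0])),"y-90",np.degrees(np.arctan2(y[1],y[0]))-90,np.linalg.norm(x)/2,np.linalg.norm(y)/2)
# knob
u0,v0=crop(127,250)
vv,uu=np.mgrid[0:H,0:W]
near=np.hypot(uu-u0,vv-v0)<13
m=near&(im.max(2)<95)&(im.max(2)-im.min(2)<25)
pts=np.c_[uu[m],vv[m]].astype(float);print(len(pts))
X=np.array([dep(c,u,v) for u,v in pts]);top=X[:,2]>.14;print(np.sort(X[:,2])[::8].round(3))
(cx,cy),(w,h),a=cv2.minAreaRect(pts.astype(np.float32));print(cx,cy,w,h,a)
for zz in(.150,):
  Q=np.array([onz(c,u,v,zz)[:2] for u,v in pts]);r=cv2.minAreaRect((Q*1e3).astype(np.float32));print(r)
  d=np.linalg.svd(Q-Q.mean(0))[2][0];print("bar",Q.mean(0),np.degrees(np.arctan2(d[1],d[0])))
f=near&(im.min(2)>150);pf=np.c_[uu[f],vv[f]]
(ex,ey),rr=cv2.minEnclosingCircle(pf.astype(np.float32));print("flange",onz(c,ex,ey,.128),rr)
E
```

```text
hL [ 0.4567 -0.2361  0.071 ]
hR [ 0.4006 -0.3209  0.071 ]
FL [ 0.5791 -0.1919  0.112 ]
FR [ 0.4352 -0.4043  0.105 ]
RL [ 0.7565 -0.3132  0.112 ]
RR [ 0.6121 -0.523   0.105 ]
head x -34.10317929797588 y-90 -34.31819648188738 0.21394391476935448 0.255614838056392
73
[0.107 0.112 0.131 0.145 0.149 0.151 0.152 0.153 0.154 1.313]
225.5 192.5 13.0 19.0 90.0
((595.6643676757812, -257.62237548828125), (43.89469909667969, 30.107816696166992), 89.94108581542969)
bar [ 0.60239422 -0.26093922] -97.63400874871152
flange [ 0.60612232 -0.25395042  0.128     ] 10.114710807800293
```

```bash
python3 - <<'E'
from h import *
goto([.50,.10,.24],145.8);goto([.387,-.25,.20],145.8);goto([.387,-.25,.066],145.8)
E
```

```text
turn deg [-8.00e-02  1.00e-02  1.84e+01] shift(after turn) mm [-546.7 -205.4   -3.1]
turn deg [-8.00e-02  1.00e-02  1.84e+01] shift(after turn) mm [-650.  -558.4   36.9]
turn deg [-8.00e-02  1.00e-02  1.84e+01] shift(after turn) mm [-650.  -558.4  170.9]
```

>>> drive_tool:
  moves: [0,0,0,0,0,0,8.5,0,0,0,0,0,0,8.5,0,0,0,0,0,0,1.4,0,-45,-17,0,0,0,0,0,-45,-17,0,0,0,0,0,-45,-17,0,0,0,0,0,-45,-17,0,0,0,0,0,-45,-17,0,0,0,0]

```text
t: 0.95
tool_pos: [0.3022, 0.3789, 0.4046]
orientation: [0.917, 3.005, 0.0]
force: [1.0, -0.2, 0.8]
opening: 0.0334
gripper_force: 0.0
```

>>> drive_tool:
  moves: [0,-45,-17,0,0,0,0,0,-45,-17,0,0,0,0,0,-45,-17,0,0,0,0,0,-45,-17,0,0,0,0,0,-45,-17,0,0,0,0,0,-45,-17,0,0,0,0,0,-45,-17,0,0,0,0,0,-12,-46,5,0,0,0]

```text
t: 1.75
tool_pos: [0.482, 0.0582, 0.3984]
orientation: [-0.919, -3.003, 0.001]
force: [-1.2, -0.1, -0.1]
opening: 0.0004
gripper_force: 0.0
```

>>> drive_tool:
  moves: [0,-12,-46,5,0,0,0,0,-12,-46,5,0,0,0,0,-12,-46,5,0,0,0,0,-12,-46,5,0,0,0,0,-12,-46,5,0,0,0,0,-12,-46,5,0,0,0,0,0,0,0,0,0,0]

```text
t: 2.45
tool_pos: [0.3815, -0.2127, 0.3691]
orientation: [-0.928, -3.0, 0.003]
force: [-0.4, 0.6, 0.2]
opening: 0.0009
gripper_force: 0.0
```

```bash
python3 - <<'E'
from h import *
goto([.387,-.25,.066],145.8)
s=robot.read_state();print(s["t"],s["tool_pos"],s["q"],s["force"])
E
```

```text
turn deg [-0.11 -0.03 -0.17] shift(after turn) mm [-25.5 -27.8 136.1]
2.45 [ 0.38151523 -0.21267489  0.36905364] [-6.25182454e-01 -3.08428967e-01  1.96607953e+00 -1.93455437e-03
  1.48448938e+00 -1.59591552e+00] [-0.36798937  0.61623981  0.21596284]
```

>>> drive_tool:
  moves: [0,-10,-14,15,0,0,0,0,-10,-14,30,0,0,0,0,0,0,30,0,0,0,0,0,0,30,0,0,0,0,0,0,31,0,0,0,0,0,0,0,0,0,0]

```text
t: 3.05
tool_pos: [0.383, -0.2407, 0.2294]
orientation: [-0.917, -2.997, -0.005]
force: [-0.3, 0.9, -1.1]
opening: 0.0001
gripper_force: 0.0
```

```bash
python3 - <<'E'
from h import *
goto([.4287,-.2785,.066],145.8)
c=cam("scene");save(c,"pics/s2.png",(180,130,400,300),3.5)
print(robot.read_state()["tool_pos"])
E
```

```text
turn deg [ 0.05 -0.48  0.17] shift(after turn) mm [-59.   -5.5  -3.6]
[ 0.38389626 -0.24149921  0.23199817]
```

View pics/s2.png

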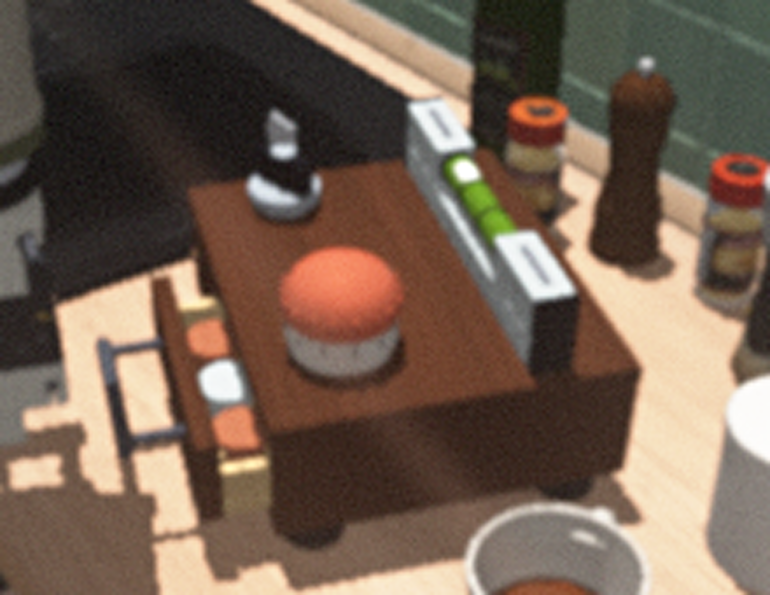

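>>> drive_tool:
  moves: [0,-20,-5,0,0,0,0,0,-20,0,0,0,0,0,0,-5,0,0,0,0,0,0,-5,0,0,0,0,0,0,-5,0,0,0,0,0,-5,0,0,0,0,0,0,-5,0,0,0,0,0]

```text
invalid input at $.moves: expected a multiple of 7 numbers
```

>>> drive_tool:
  moves: [0,-20,-5,0,0,0,0,0,-20,0,0,0,0,0,0,-6,0,0,0,0,0,0,-6,0,0,0,0,0,0,-6,0,0,0,0,0,0,0,0,0,0,0]

```text
invalid input at $.moves: expected a multiple of 7 numbers
```

>>> drive_tool:
  moves: [0,-5,0,0,0,0,0,0,-5,0,0,0,0,0,0,0,0,0,0,0,0]

```text
t: 3.4
tool_pos: [0.3942, -0.2494, 0.2358]
orientation: [0.922, 2.999, -0.002]
force: [0.7, -0.2, 0.1]
opening: 0.0007
gripper_force: 0.0
```

>>> drive_tool:
  moves: [0,-15,-5,0,0,0,0,0,-15,0,0,0,0,0,0,-8,0,0,0,0,0,0,-5,0,0,0,0,0,0,-5,0,0,0,0,0,0,0,0,0,0,0,0]

```text
t: 4.0
tool_pos: [0.4301, -0.2798, 0.2339]
orientation: [0.924, 3.002, -0.0]
force: [-0.8, 0.5, -0.1]
opening: 0.0003
gripper_force: 0.0
```

>>> drive_tool:
  moves: [0,-5,0,0,0,0,0,0,-5,0,0,0,0,0,0,0,0,0,0,0,0]

```text
t: 4.3
tool_pos: [0.4384, -0.2855, 0.2339]
orientation: [0.924, 3.002, -0.0]
force: [-0.0, 0.0, -0.2]
opening: 0.0007
gripper_force: 0.0
```

>>> drive_tool:
  moves: [0,-5,0,0,0,0,0,0,-4,0,0,0,0,0,0,0,0,0,0,0,0]

```text
t: 4.6
tool_pos: [0.4457, -0.2905, 0.2337]
orientation: [0.924, 3.003, -0.0]
force: [-0.5, 0.1, 0.3]
opening: 0.0005
gripper_force: 0.5
```

```bash
python3 - <<'E'
from h import *
c=cam("scene");save(c,"pics/s3.png",(180,130,400,300),3.5)
print(robot.read_state()["tool_pos"],robot.read_state()["force"])
E
```

```text
[ 0.44566849 -0.29042536  0.23370956] [ 0.30503711  1.16000968 -1.02663573]
```

View pics/s3.png

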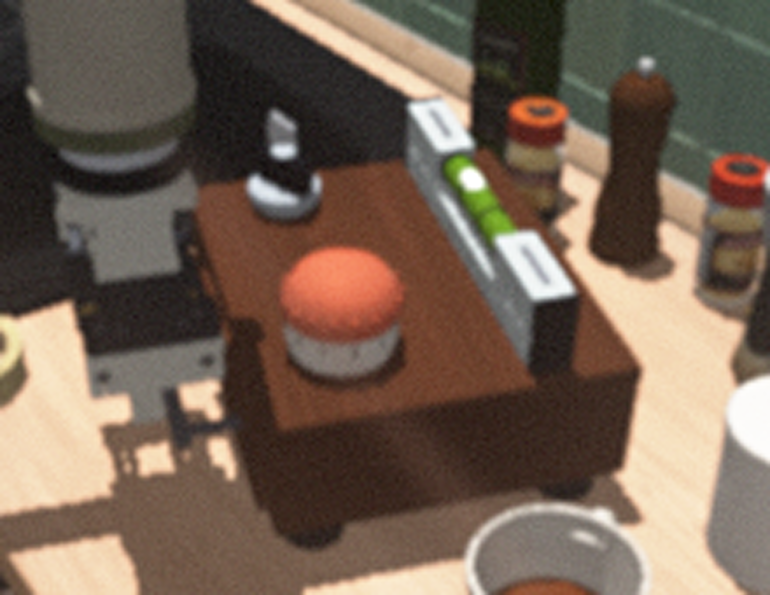

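>>> drive_tool:
  moves: [0,-4,0,0,0,0,0,0,-3,0,0,0,0,0,0,0,0,0,0,0,0]

```text
t: 4.95
tool_pos: [0.4508, -0.2939, 0.2334]
orientation: [-0.923, -3.0, -0.002]
force: [-6.6, 4.3, 6.1]
opening: 0.0005
gripper_force: 3.6
```

>>> drive_tool:
  moves: [0,-3,0,0,0,0,0,0,-2,0,0,0,0,0,0,0,0,0,0,0,0]

```text
t: 5.25
tool_pos: [0.4531, -0.2944, 0.2319]
orientation: [-0.92, -2.992, -0.009]
force: [-17.3, 18.5, 13.2]
opening: 0.0003
gripper_force: 12.5
```

>>> drive_tool:
  moves: [0,6,0,0,0,0,0,0,30,0,0,0,0,0,0,40,0,0,0,0,0,0,0,0,-40,0,0,0,0,0,0,-45,0,0,0,0,0,0,-45,0,0,0,93,0,0,0,0,0,0]

```text
t: 5.95
tool_pos: [0.3942, -0.2557, 0.3716]
orientation: [0.92, 2.991, -0.008]
force: [0.4, -0.4, 0.5]
opening: 0.005
gripper_force: 0.0
```

```bash
python3 - <<'E'
from h import *
c=cam("top");np.save("pics/top2.npy",c,allow_pickle=True);d=cam("scene")
a=c["color"][120:290,190:360];b=d["color"][160:290,200:370]
im=np.hstack([cv2.resize(a,(400,400)),cv2.resize(b,(400,306))[:306].copy() if 0 else cv2.copyMakeBorder(cv2.resize(b,(400,306)),0,94,0,0,0)])
cv2.imwrite("pics/both.png",im[:,:,::-1])
print(robot.read_state()["tool_pos"],robot.read_state()["force"])
E
```

```text
[ 0.39311093 -0.25479115  0.36559731] [0.1519526  0.66890923 0.04017917]
```

View pics/both.png

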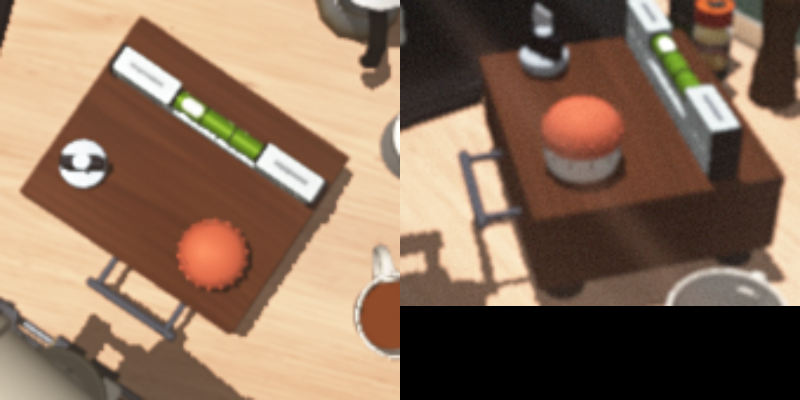

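```bash
python3 - <<'E'
from h import *
c=np.load("pics/top2.npy",allow_pickle=True).item()
f=400/170
for z in(.066,.070):
  L=onz(c,190+90/f,120+282/f,z);R_=onz(c,190+172/f,120+335/f,z);m=(L+R_)/2
  k=onz(c,190+82/f,120+162/f,.152);x=np.array([.827,-.562,0]);print(m,k,(k-m)@x)
goto([.604,-.256,.25],85)
E
```

```text
[ 0.45993237 -0.30055579  0.066     ] [ 0.60388733 -0.2563076   0.152     ] 0.09418326070124781
[ 0.45997957 -0.30073715  0.07      ] [ 0.60388733 -0.2563076   0.152     ] 0.09404230168059456
turn deg [ 0.12  0.25 60.8 ] shift(after turn) mm [ 17.2 210.2 -51.4]
```

>>> drive_tool:
  moves: [93,0,0,-25,0,0,8.5,93,0,0,-25,0,0,8.5,93,0,0,0,0,0,8.5,93,0,0,0,0,0,8.5,93,0,0,0,0,0,8.5,93,0,0,0,0,0,8.5,93,0,0,0,0,0,8.5,93,10,42,0,0,0,1.3]

```text
t: 6.85
tool_pos: [0.433, -0.2477, 0.4116]
orientation: [-2.323, -2.11, 0.003]
force: [0.5, -0.3, 0.8]
opening: 0.076
gripper_force: 0.0
```

>>> drive_tool:
  moves: [93,7,42,0,0,0,0,93,0,42,0,0,0,0,93,0,42,0,0,0,0,93,0,42,0,0,0,0,93,0,0,0,0,0,0,93,0,0,0,0,0,0]

```text
t: 7.45
tool_pos: [0.6034, -0.2545, 0.41]
orientation: [-2.312, -2.12, 0.003]
force: [0.3, -0.0, -0.0]
opening: 0.093
gripper_force: 0.0
```

```bash
python3 - <<'E'
from h import *
c=cam("wrist");np.save("pics/w.npy",c,allow_pickle=True);save(c,"pics/w.png",k=1.4)
print(robot.read_state()["tool_pos"],proj(c,[.604,-.256,.152]),proj(c,[.604,-.256,.13]))
print(-np.array(c["R"]).T@c["t"])
E
```

```text
[ 0.60274837 -0.25463931  0.41153732] [281.17983019 225.84697744] [281.19234997 217.35278095]
[ 0.61115022 -0.17307558  0.39035236]
```

View pics/w.png

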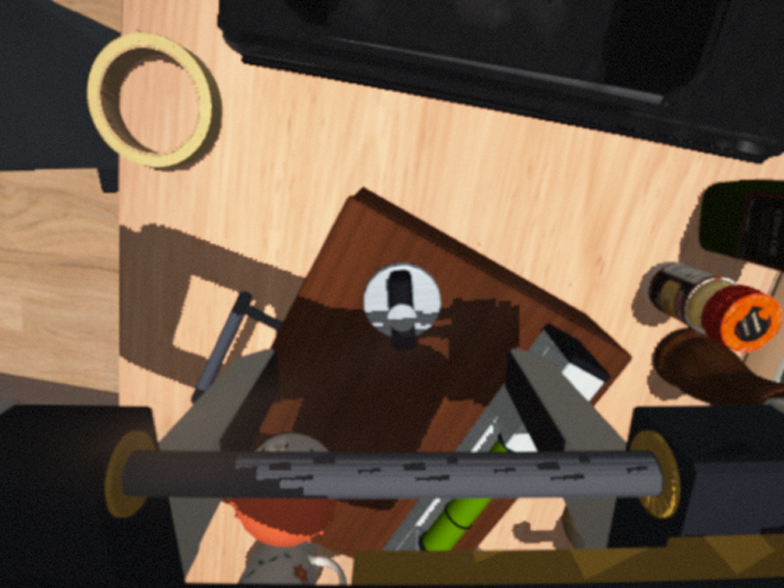

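```bash
python3 - <<'E'
from h import *
c=np.load("pics/w.npy",allow_pickle=True).item()
im=c["color"].astype(int)
vv,uu=np.mgrid[0:420,0:560]
near=np.hypot(uu-287,vv-216)<36
m=near&(im.max(2)<75)&(c["depth"]>.22)&(abs(uu-287)<14)&(vv<252)&(vv>185)
n,l,st,ce=cv2.connectedComponentsWithStats(m.astype(np.uint8));print([(tuple(s),tuple(q.round(1))) for s,q in zip(st,ce)][1:])
X=np.array([dep(c,u,v) for u,v in zip(uu[m],vv[m])])
t=X[(X[:,2]>.143)&(X[:,2]<.16)];print(len(X),len(t),t.mean(0) if len(t) else 0,np.sort(X[:,2])[::20].round(3))
# all points by depth above 0.143
g=near; A=np.array([dep(c,u,v) for u,v in zip(uu[g],vv[g])]);T=A[(A[:,2]>.140)&(A[:,2]<.165)]
print(len(T),T.mean(0),np.median(T[:,2]));r=cv2.minAreaRect((T[:,:2]*1e3).astype(np.float32));print(r)
Q=T[:,:2]-T[:,:2].mean(0);d=np.linalg.svd(Q,full_matrices=False)[2][0];print(np.degrees(np.arctan2(d[1],d[0])))
F=A[(A[:,2]>.118)&(A[:,2]<.134)];print("flange",len(F),cv2.minEnclosingCircle((F[:,:2]*1e3).astype(np.float32)),np.median(F[:,2]))
for u,v,z in[(402,302,.128),(401,318,.152),(398,270,.152)]:print(onz(c,u/1.4,v/1.4,z),dep(c,u/1.4,v/1.4))
E
```

```text
[((np.int32(281), np.int32(187), np.int32(1), np.int32(1), np.int32(1)), (np.float64(281.0), np.float64(187.0))), ((np.int32(295), np.int32(188), np.int32(1), np.int32(1), np.int32(1)), (np.float64(295.0), np.float64(188.0))), ((np.int32(277), np.int32(193), np.int32(18), np.int32(27), np.int32(380)), (np.float64(285.2), np.float64(205.7))), ((np.int32(274), np.int32(233), np.int32(27), np.int32(19), np.int32(412)), (np.float64(286.9), np.float64(243.1)))]
794 592 [ 0.60815732 -0.25336327  0.1515669 ] [0.11  0.111 0.111 0.111 0.112 0.112 0.112 0.113 0.128 0.139 0.143 0.146
 0.149 0.15  0.15  0.15  0.151 0.151 0.151 0.151 0.151 0.152 0.152 0.152
 0.152 0.152 0.152 0.152 0.152 0.152 0.152 0.153 0.153 0.153 0.153 0.153
 0.153 0.153 0.154 0.154]
944 [ 0.60821778 -0.2536302   0.15213384] 0.1525486077570063
((608.1583251953125, -255.3533172607422), (42.95408630371094, 15.044204711914062), 87.3387222290039)
-91.04972823543837
flange 1487 ((608.5162963867188, -255.56527709960938), 23.894594192504883) 0.12846245463740846
[ 0.60916756 -0.25559496  0.128     ] [ 0.60935079 -0.24796851  0.15224663]
[ 0.6080386 -0.2574283  0.152    ] [ 0.60806501 -0.2567123   0.15402318]
[ 0.60862272 -0.22960207  0.152     ] [ 0.60843162 -0.23387601  0.13397831]
```

```bash
python3 - <<'E'
from h import *
goto([.6075,-.2556,.151],88)
s=robot.read_state();print(s["q"],s["force"])
E
```

```text
turn deg [-0.18 -0.06 -2.99] shift(after turn) mm [-0.8  4.8 93.5]
[-4.77969777e-01  2.76082539e-01  1.31050208e+00 -2.68611770e-04
  1.55837303e+00 -3.90919058e-01] [-0.15835541  0.58489901 -0.02617272]
```

>>> drive_tool:
  moves: [93,0,5,20,0,0,-3,93,0,0,25,0,0,0,93,0,0,20,0,0,0,93,0,0,15,0,0,0,93,0,0,10,0,0,0,93,0,0,2,0,0,0,93,0,0,0,0,0,0]

```text
t: 8.2
tool_pos: [0.6079, -0.2553, 0.3223]
orientation: [2.26, 2.182, 0.0]
force: [0.1, -1.2, -0.2]
opening: 0.0928
gripper_force: 0.0
```

```bash
python3 - <<'E'
from h import *
goto([.6075,-.2556,.150],88)
s=robot.read_state();print(s["tool_pos"],s["force"])
E
```

```text
turn deg [ 0.03  0.02 -0.01] shift(after turn) mm [-0.4 -0.4  5.3]
[ 0.60789839 -0.25525177  0.32231536] [ 0.09400897 -1.15761821 -0.23908112]
```

>>> drive_tool:
  moves: [93,0,0,3,0,0,0,30,0,0,1,0,0,0,10,0,0,0,0,0,0,10,0,0,0,0,0,0,10,0,0,0,0,0,0,10,0,0,0,0,0,0,10,0,0,0,0,0,0,10,0,0,0,0,0,0]
  grip_force: 35

```text
t: 9.0
tool_pos: [0.608, -0.2551, 0.3178]
orientation: [2.26, 2.182, 0.0]
force: [0.3, 0.4, -0.9]
opening: 0.0419
gripper_force: 0.0
```

>>> drive_tool:
  moves: [10,0,0,0,0,0,0,10,0,0,0,0,0,0,10,0,0,0,0,0,0,10,0,0,0,0,0,0,10,0,0,0,0,0,0]

```text
t: 9.5
tool_pos: [0.608, -0.2552, 0.3177]
orientation: [-2.26, -2.182, 0.0]
force: [-1.9, -0.1, 0.2]
opening: 0.0139
gripper_force: 34.9
```

>>> drive_tool:
  moves: [10,0,0,2,0,0,0,10,0,0,2,0,0,0,10,0,0,1,0,0,0,10,0,0,0,0,0,0]

```text
t: 9.9
tool_pos: [0.6089, -0.2539, 0.3143]
orientation: [2.258, 2.183, 0.004]
force: [-0.4, 7.1, 10.0]
opening: 0.0137
gripper_force: 35.0
```

>>> drive_tool:
  moves: [10,0,0,2,0,0,0,10,0,0,1,0,0,0,10,0,0,0,0,0,0]

```text
t: 10.2
tool_pos: [0.6094, -0.2533, 0.3123]
orientation: [2.257, 2.183, 0.007]
force: [0.3, 11.3, 13.5]
opening: 0.0137
gripper_force: 35.0
```

>>> drive_tool:
  moves: [10,1,0.7,1,0,0,0,10,1,0.7,1,0,0,0,10,0,0,0,0,0,0]

```text
t: 10.5
tool_pos: [0.6103, -0.2524, 0.3113]
orientation: [2.257, 2.182, 0.003]
force: [-5.6, 8.2, 17.8]
opening: 0.0136
gripper_force: 35.0
```

```bash
python3 - <<'E'
from h import *
s=robot.read_state();print(s["tool_pos"],s["force"],s["wrist_torque"])
c=cam("top");d=cam("scene");np.save("pics/top3.npy",c,allow_pickle=True)
a=c["color"][120:240,190:330];b=d["color"][160:250,230:370]
b=cv2.resize(b,(400,257),interpolation=cv2.INTER_CUBIC);a=cv2.resize(a,(400,343),interpolation=cv2.INTER_CUBIC)
cv2.imwrite("pics/p3.png",np.vstack([a,b])[:,:,::-1])
E
```

```text
[ 0.61033045 -0.2523715   0.31125613] [-5.60725704  8.24440464 17.82444226] [0.99747773 1.13866558 0.19693359]
```

View pics/p3.png

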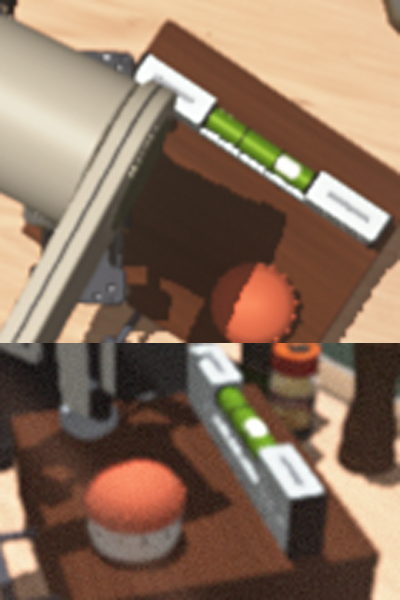

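```bash
cat >> h.py <<'E'
def bub(c,z=.145):
    im=c["color"];h=cv2.cvtColor(im,cv2.COLOR_RGB2HSV);ey=np.array([.562,.827])
    g=cv2.inRange(h,(32,110,40),(55,255,255));n,l,st,ce=cv2.connectedComponentsWithStats(cv2.dilate(g,np.ones((3,3))))
    o=max(range(1,n),key=lambda i:(st[i][4] if 170<ce[i][0]<345 else 0))
    vv,uu=np.where((l==o)&(g>0))
    Y=np.array([onz(c,u,v,z)[:2]@ey for u,v in zip(uu,vv)]);y0,y1=np.percentile(Y,[1,99])
    hull=cv2.convexHull(np.c_[uu,vv].astype(np.int32));m=np.zeros(g.shape,np.uint8);cv2.fillConvexPoly(m,hull,1);m=cv2.erode(m,np.ones((2,2)))
    p=(m>0)&(im[:,:,2]>130);vb,ub=np.where(p);n2=len(vb)
    yb=np.array([onz(c,u,v,z)[:2]@ey for u,v in zip(ub,vb)])
    print("vial",round(y0,4),round(y1,4),"len",round(y1-y0,4),"bubble n",n2,"off mm",round((np.median(yb)-(y0+y1)/2)*1e3,1),"span",((np.percentile(yb,[3,97])-(y0+y1)/2)*1e3).round(1))
E
python3 - <<'E'
from h import *
for f in("top","top2","top3"):bub(np.load(f"pics/{f}.npy",allow_pickle=True).item())
bub(cam("top"));bub(cam("scene"))
s=robot.read_state();print(s["tool_pos"],s["force"],s["wrist_torque"])
E
```

```text
vial -0.009 0.0875 len 0.0965 bubble n 55 off mm 30.7 span [20.6 41.2]
vial -0.009 0.0875 len 0.0965 bubble n 56 off mm 30.9 span [20.7 41.2]
vial -0.0043 0.0921 len 0.0964 bubble n 52 off mm -26.6 span [-36.3 -17.3]
vial -0.0043 0.0921 len 0.0964 bubble n 52 off mm -8.6 span [-18.9   1.1]
vial 0.0052 0.1038 len 0.0985 bubble n 44 off mm -3.1 span [-46.1  10.9]
[ 0.6102997  -0.25240917  0.31127263] [-5.19319567  7.89125515 17.53983864] [1.05115835 1.17377081 0.15312379]
```

>>> drive_tool:
  moves: [10,0,0,0,0,0,0,10,0,0,0,0,0,0,10,0,0,0,0,0,0,10,0,0,0,0,0,0,10,0,0,0,0,0,0,10,0,0,0,0,0,0,10,0,0,0,0,0,0,10,0,0,0,0,0,0]

```text
t: 11.5
tool_pos: [0.6103, -0.2524, 0.3113]
orientation: [2.257, 2.182, 0.004]
force: [-4.7, 8.8, 17.2]
opening: 0.014
gripper_force: 35.0
```

```bash
python3 - <<'E'
from h import *
for i in range(6):bub(cam("top"))
E
```

```text
vial -0.0043 0.0921 len 0.0964 bubble n 52 off mm 12.7 span [ 3.1 23. ]
vial -0.0043 0.0921 len 0.0964 bubble n 53 off mm 13.0 span [ 3.1 23.7]
vial -0.0043 0.0921 len 0.0964 bubble n 52 off mm 13.0 span [ 3.7 23.7]
vial -0.0043 0.0921 len 0.0964 bubble n 53 off mm 13.0 span [ 3.1 23.7]
vial -0.0043 0.0921 len 0.0964 bubble n 53 off mm 13.0 span [ 3.1 23.7]
vial -0.0043 0.0921 len 0.0964 bubble n 53 off mm 13.0 span [ 3.1 23.7]
```

>>> drive_tool:
  moves: [10,0,0,0.2,0,0,-5,10,0,0,0.2,0,0,-5,10,0,0,0.2,0,0,-5,10,0,0,0.2,0,0,-5,10,0,0,0,0,0,0]

```text
t: 12.3
tool_pos: [0.6102, -0.2525, 0.3111]
orientation: [1.84, 2.543, 0.003]
force: [-8.4, 7.5, 22.2]
opening: 0.0139
gripper_force: 35.0
```

>>> drive_tool:
  moves: [10,0,0,0.2,0,0,-5,10,0,0,0.2,0,0,-5,10,0,0,0.2,0,0,-5,10,0,0,0.2,0,0,-5,10,0,0,0,0,0,0]

```text
t: 12.8
tool_pos: [0.6102, -0.2527, 0.311]
orientation: [1.37, 2.823, 0.001]
force: [-10.3, 8.2, 25.3]
opening: 0.0134
gripper_force: 35.0
```

>>> drive_tool:
  moves: [10,0,0,0,0,0,0,10,0,0,0,0,0,0,10,0,0,0,0,0,0,10,0,0,0,0,0,0,10,0,0,0,0,0,0,10,0,0,0,0,0,0,10,0,0,0,0,0,0,10,0,0,0,0,0,0]

```text
t: 13.6
tool_pos: [0.6102, -0.2526, 0.311]
orientation: [1.375, 2.821, 0.001]
force: [-10.4, 9.2, 25.3]
opening: 0.014
gripper_force: 35.0
```

```bash
python3 - <<'E'
from h import *
for i in range(6):bub(cam("top"))
s=robot.read_state();print(s["tool_pos"],s["force"],s["wrist_torque"]);goto([.6,-.25,.1],88)
E
```

```text
vial -0.0036 0.0932 len 0.0968 bubble n 55 off mm -0.0 span [-10.   10.5]
vial -0.0036 0.0931 len 0.0967 bubble n 55 off mm 0.0 span [-10.   10.5]
vial -0.0036 0.0931 len 0.0967 bubble n 55 off mm 0.0 span [-10.   10.5]
vial -0.0036 0.0931 len 0.0967 bubble n 55 off mm 0.0 span [-10.   10.5]
vial -0.0036 0.0931 len 0.0967 bubble n 55 off mm 0.0 span [-10.   10.5]
vial -0.0036 0.0931 len 0.0967 bubble n 55 off mm 0.0 span [-10.   10.5]
[ 0.61017082 -0.25266385  0.31103182] [-10.78336634   8.28857368  25.87218529] [1.3069508  1.82924567 0.18357718]
turn deg [ 0.18  0.1  40.04] shift(after turn) mm [  2.3 -10.3  44. ]
```

>>> drive_tool:
  moves: [10,0,0,-0.6,0,0,0,10,0,0,0,0,0,0,10,0,0,0,0,0,0,10,0,0,0,0,0,0,10,0,0,0,0,0,0,10,0,0,0,0,0,0,10,0,0,0,0,0,0,10,0,0,0,0,0,0]

```text
t: 14.7
tool_pos: [0.6101, -0.2527, 0.3111]
orientation: [1.375, 2.821, 0.001]
force: [-8.4, 8.8, 23.4]
opening: 0.0136
gripper_force: 35.0
```

```bash
python3 - <<'E'
from h import *
c=cam("top");bub(c);d=cam("scene")
s=robot.read_state();print(s["tool_pos"],s["force"],s["opening"],s["gripper_force"])
a=cv2.resize(c["color"][120:290,190:360],(400,400));b=cv2.resize(d["color"][160:290,200:370],(400,400))
cv2.imwrite("pics/fin.png",np.hstack([a,b])[:,:,::-1])
E
```

```text
vial -0.0036 0.0932 len 0.0968 bubble n 54 off mm 0.2 span [-9.8 10.5]
[ 0.61010521 -0.25265873  0.31107828] [-8.92015596  8.49806955 23.64795066] 0.013617553508211923 35.021812319755554
```

View pics/fin.png

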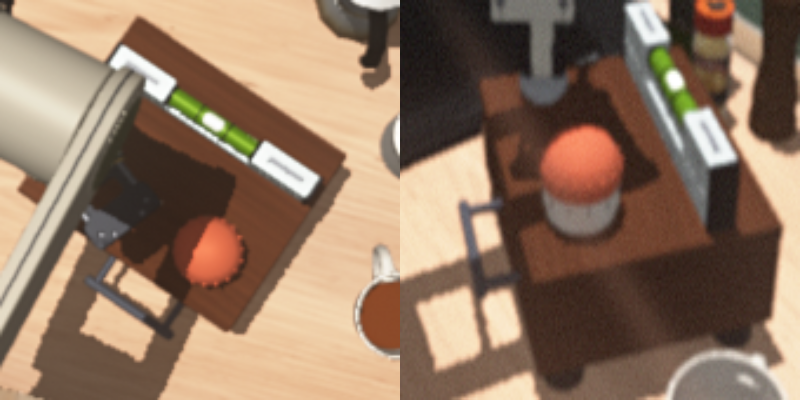

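>>> drive_tool:
  moves: [10,0,0,-0.6,0,0,0,10,0,0,-0.6,0,0,0,10,0,0,0,0,0,0,10,0,0,0,0,0,0,10,0,0,0,0,0,0,10,0,0,0,0,0,0,10,0,0,0,0,0,0,10,0,0,0,0,0,0]

```text
t: 15.6
tool_pos: [0.61, -0.2527, 0.3113]
orientation: [1.375, 2.822, 0.001]
force: [-6.6, 7.2, 17.9]
opening: 0.0138
gripper_force: 35.0
```

```bash
python3 - <<'E'
from h import *
bub(cam("top"));s=robot.read_state();print(s["tool_pos"],s["force"])
if s["force"][2]>16.5: print(robot.close_job())
E
```

```text
vial -0.0036 0.0932 len 0.0968 bubble n 54 off mm 0.5 span [-9.4 10.5]
[ 0.60999755 -0.2526602   0.31125734] [-8.04269536  7.55760565 18.09689103]
the job is handed in; nothing more can be done
None
```

I handed the job in with the drawer pushed home, the knob still gripped and pressed down with about 18 N (foot squashed), and the bubble within about 0.5 mm of centre; nothing touched the timer, mug or tape.

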